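# Set, clamp and close up the graver grinder

### The arm

A 7-joint arm with a two-finger parallel gripper is mounted at the origin on the work surface. World frame = base frame: x ahead of the robot, y to its left, z up, the work surface at z = 0. Lengths are in m, angles in rad, forces in N, time in s.
With the tool pointing down it reaches from about 0.425 to 0.8 m from the base axis. Payload 8.3 kg.
Tool frame: the origin (TCP) lies at the very end of the fingers, on their centre line; the grasp point (between the pads) lies 19 mm behind it; z points along the fingers, y is the line along which they close (so a half turn about z gives the same grasp; the last joint's range is limited). The gripper opens to 85 mm and grips with 20 to 120 N. Pads are 22 mm wide; open, the fingers measure 114 mm over their backs; the gripper's body (76 mm by 85 mm) begins 54 mm behind the grasp point. The pads swing forward as they close: fully open they stand 13 mm farther back than shut.
Start: joints at [-1.329, 0.383, 0.016, 1.37, -0.006, 1.388, -0.046], TCP at [0.188, 0.596, 0.231] pointing down, gripper open.
Joint ranges: [-2.95, 2.95], [-0.25, 2.06], [-1.52, 1.56], [0.18, 2.33], [-1.44, 4.58], [0.02, 2.06], [-3.01, 3.01]. Speed limits (rad/s): [2.39, 2.39, 3.01, 3.01, 3.14, 3.14, 3.14].

### API

Orientations are given as a unit quaternion [x, y, z, w].
In Python, from rig import arm gives the robot as it stands.
- The arm moves only by the tool play_rows, never from a script. Its argument "series" is a list of rows, each a list of 3 entries, a list of its own where there are three numbers: the opening, from 0 (shut) to 1 (fully open), then the shift along the world's x, y, z as a fraction of full scale, then the turn, a rotation vector about the world's x, y, z as a fraction of full scale. In form: [[gripper, [dx, dy, dz], [wx, wy, wz]], ...]. A call has 1 to 20 rows; each row shifts and turns the commanded pose from where the row before left it; what a row does not reach is not made up. Full scale, the value 1, is 0.8 m for a shift and pi/2 rad for a turn. A row lasts 1/12 s, in which the tool goes at most 41.7 mm and 7.16 degrees, less where a joint would pass 70% of its speed; a pose out of reach is approached as far as the arm can. A call with a number of a shift or a turn outside -1 to 1 is refused whole. A call with a gripper value outside its range is refused whole. The fingers move at their own pace and stop on an object; "squeeze" is the grip in N (left out, the last holds). Time passes only in rows, so rows that do not move let the fingers close. It gives the time, the measured TCP pose, the force, the opening and the grip force at its end, in the units of the state.
- arm.observe(): the state, without advancing time (a new reading comes with each control period).
- arm.capture(name): name is "scene" or "top" or "wrist"; returns a dict with "img" (400x640x3 uint8, red, green, blue), "fx", "fy", "cx", "cy" (pixels), "R" (3x3) and "t" (3): a world point X has camera coordinates R X + t. Camera axes: x right, y down, z forward; pixel columns grow to the right and rows downward; lengths in m; the calibration is good to about 2 mm. A picture is of the moment at which its call begins. There is no depth.
- arm.sign_off(): hands the job in; it is judged then, once.
The state is a dict: "time_s": time; "joint_pos": joint angles; "joint_vel": joint speeds; "effort": joint torques, N m; "ee_pos": TCP position; "orientation": TCP orientation; "force": force on the tool from outside, world axes, zero at the start; "wrist_torque": the same for the moment, N m; "width": opening from 0.0 (shut) to 1.0 (fully open); "grasp_force": force on a finger pad.
Only numpy, scipy, OpenCV 4.12 (cv2) and the standard library are available. Lean on these libraries where they do the work, as an engineer would, in place of code of your own. Each camera call takes 0.05 s, during which the arm holds its last target. There are 200 camera calls.

### The job

Get the graver grinder ready to run: slide its carriage all the way back against the rear stops, turn the bar knob on the carriage clockwise as far as it goes so that the carriage is clamped there, then swing the guard door fully shut until it clicks onto its catch. Leave the knob, the carriage and the door like that, let go, and do not disturb the other things on the bench.

Things in the scene. Friction and masses are not known exactly. Their poses are not given: they have to be found in the camera images.
- grinder: Small bench grinder in an open-topped guard box, fixed: grey base 300 x 262 x 20 mm, clear side walls (inner faces y = +-125 mm) up to z 150, rear wall to 70, motor and wheel at the rear up to z 114. Origin on the bench, on the centre line, 130 mm behind the front opening, which the guard door closes; x points to the rear (wheel), y left, z up.
- carriage (a joint): How far the carriage is out from the rear stops, m: 0 = home against the stops, 0.080 = fully out to the front (grinder -x). Unclamped it takes about 2 N to slide and stays where it is left. It starts part way out, its front end sticking out of the opening so that the door cannot shut.
- carriage_front (a point): Middle of the upper front edge of the carriage, an aluminium slab 160 long x 70 wide x 26 mm high, top 56 mm above the bench. Same axes as the grinder; the slab runs 160 mm from here along +x. The knob's axis is 35 mm behind this point; a graver holder 40 mm wide, up to 109 mm above the bench, stands 115 to 165 mm behind it.
- clamp (a joint): Turn of the clamp knob on the carriage, rad: grows clockwise seen from above, 0 = fully loose (bar along the slide), 1.4 = tight at its end stop (bar nearly across the slide). It bites from about 1.0. Needs about 0.05 N m, up to 0.15 N m once it bites, and stays where it is left.
- clamp_grip (a point): Grip point on the clamp knob's axis, 101 mm above the bench. Black knob: a bar 52 mm long, 14 mm wide and 36 mm high (from 77 to 113 mm above the bench) on a round hub 44 mm across (69 to 77 mm). This frame turns with the knob: its x lies along the bar, its y across it, z up. It rides on the carriage.
- door (a joint): Opening of the guard door, rad: 0 = shut, flush with the front and on its catch; grows as the free edge swings out towards grinder -x. It stays where it is left, except that from about 0.07 to 0.035 rad a sprung ball resists (about 6 N at the free edge) and pushes it out again; below 0.03 rad it snaps home.
- door_hinge (a point): Point on the door's upright hinge axis, 85 mm above the bench, at the door's left (grinder +y) end. The frame turns with the door: the door extends from here along its -y, its outer face looks along its -x. Flat aluminium panel 250 mm wide, 10 mm thick (hinge axis in mid-thickness), 22 to 148 mm above the bench.
- door_push (a point): Point on the door's outer face, 200 mm from the hinge axis (50 mm from the free edge) and 130 mm above the bench; same axes as door_hinge. A good place to push, along +x of this frame.
- canister: Bystander: white plastic bottle 48 mm across, 85 mm high, standing; origin under its centre.
- bur_stand: Bystander: round wooden stand 68 mm across, 28 mm high, with burs up to 61 mm high; origin under its centre.
- pan: Bystander: shallow dark metal dish 90 mm across, 18 mm high; origin under its centre.
- driver: Bystander: screwdriver with dark wooden handle, 170 mm long, lying along its x; origin under its middle.

How it is judged:
On the way, in this order (a step that is already met when the one before it is completed fails the run):
1. the carriage is home against the rear stops (value of joint carriage below 0.004 m), for 0.2 s.
2. the clamp knob is turned tight with the carriage home (value of joint clamp above 1.22 rad and value of joint carriage below 0.004 m), for 0.2 s.
3. the guard door is shut on its catch (value of joint door below 0.02 rad), for 0.2 s.
At the end, for the whole second after the job is handed in: Carriage within 4 mm of its home against the rear stops, clamp knob turned to at least 1.22 rad (its end stop is at 1.4), guard door seated on its catch (less than 0.02 rad open), and the canister, bur stand, dish and screwdriver within 30 mm of where they stood (all of step 2 and value of joint door below 0.02 rad and distance of each of canister, bur_stand, pan, driver from where it was at the start of the episode below 0.03 m); the robot touches nothing.
It fails at once if a bystander is knocked over or shoved away (distance of any of canister, bur_stand, pan, driver from where it was at the start of the episode above 0.03 m or angle between canister's own z axis and vertical above 0.6 rad).
It also fails if it takes over 53 s, if anything falls off the work surface, if the arm or the gripper's body presses on something with over 40 N, if the wrist force passes 120 N, or if a joint passes its speed limit or range.

## Working session

There is one attempt and no reset: what is moved stays moved. The work goes in short steps, Python scripts to look and compute and a tool call to move; the robot and the scene stay as the last step left them, time stands still between calls to the robot, and variables do not carry over. Pictures are saved under pics/ and viewed, at most 10 in all, crops included, and the job is handed in when it is done.

Besides the shell and the picture viewer there is one more tool, called as name(argument=value, ...) on one line, values as JSON. play_rows: Moves the arm, as the interface text tells. Its arguments: {"type":"object","properties":{"series":{"type":"array","items":{"type":"array"}},"squeeze":{"type":"number"}},"required":["series"]}

```bash
ls; mkdir -p pics; python3 - <<'E'
from rig import arm
import cv2,pickle
o=arm.observe();print(o['time_s'],o['ee_pos'],o['orientation'],o['width'])
d={}
for n in("scene","top"):
    c=arm.capture(n);d[n]=c;cv2.imwrite(f'pics/{n}0.png',c['img'][:,:,::-1]);print(n,c['fx'],c['R'],c['t'])
pickle.dump(d,open('c0.pkl','wb'))
E
```

```text
pics
0.0 [0.1873671  0.59572247 0.23024638] [ 1.51770710e-01  9.88415226e-01 -9.85220035e-04 -1.47738624e-04] 1.0029497327817032
scene 467.5397826932479 [[ 0.79556009  0.60560358  0.01812285]
 [ 0.40047641 -0.50317529 -0.76578931]
 [-0.45464578  0.61648919 -0.64283613]] [-0.44683047 -0.20341217  1.94164324]
top 460.8559887439972 [[ 0.02343665 -0.99971298 -0.00496898]
 [-0.99164762 -0.02261644 -0.12697832]
 [ 0.12682949  0.00790342 -0.99189305]] [-0.06967456  0.62584603  1.6079338 ]
```

View pics/scene0.png

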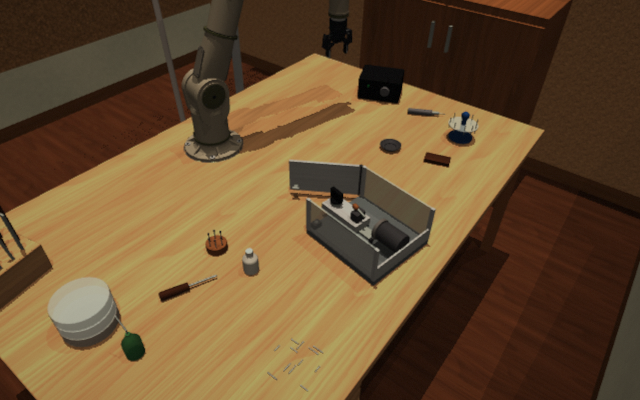

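View pics/top0.png

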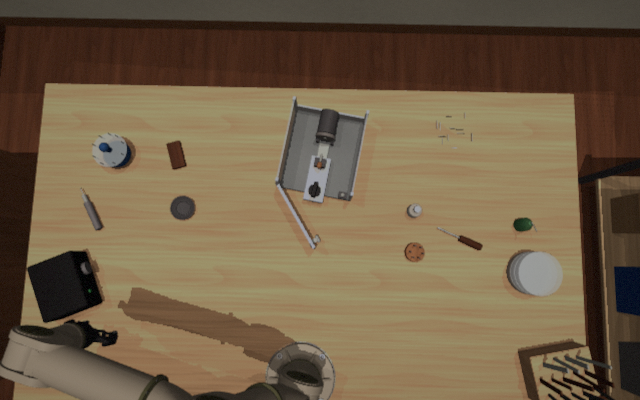

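The scene view shows the grinder at about (365,220) with the door standing open, free edge at about (290,178). The top view shows the grinder at (320,150), the hinge near (280,184), the door's free edge at (315,245) and the knob at (314,189). The bystanders are the dish (182,208), canister (414,211), bur stand (415,252) and driver (460,238). Next I'll enlarge the grinder area.

```bash
python3 - <<'E'
import cv2,pickle
d=pickle.load(open('c0.pkl','rb'))
a=d['top']['img'][85:260,265:385,::-1]; b=d['scene']['img'][150:285,280:440,::-1]
import numpy as np
a=cv2.resize(a,None,fx=3.4,fy=3.4,interpolation=cv2.INTER_CUBIC);b=cv2.resize(b,(390,329),interpolation=cv2.INTER_CUBIC)
o=np.zeros((595,800,3),np.uint8);o[:a.shape[0],:a.shape[1]]=a;o[:329,409:409+390]=b;cv2.imwrite('pics/z0.png',o)
E
```

```text
(no output)
```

View pics/z0.png

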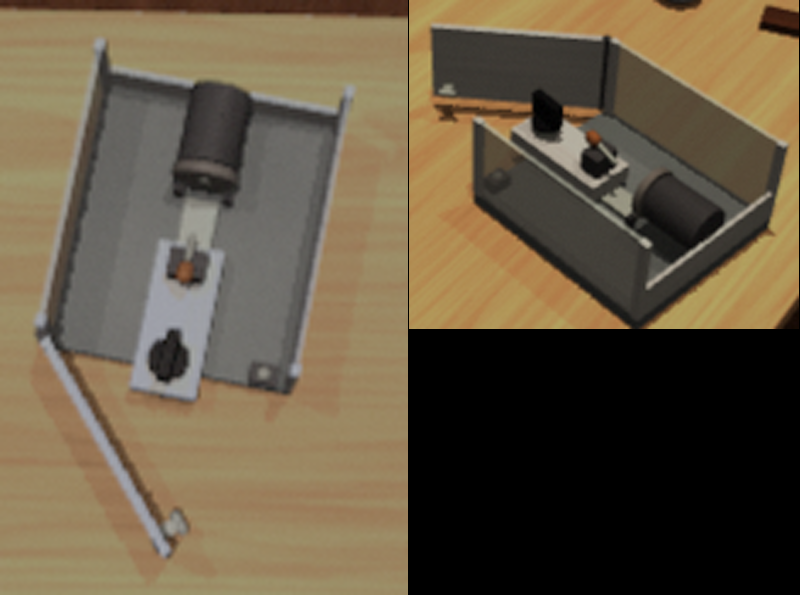

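```bash
cat >h.py <<'E'
import numpy as np
def proj(c,X):
    p=np.atleast_2d(X)@c['R'].T+c['t']; return np.c_[c['fx']*p[:,0]/p[:,2]+c['cx'],c['fy']*p[:,1]/p[:,2]+c['cy']]
def ray(c,uv,z):
    d=c['R'].T@[(uv[0]-c['cx'])/c['fx'],(uv[1]-c['cy'])/c['fy'],1]; o=-c['R'].T@c['t']
    return o+d*(z-o[2])/d[2]
def rz(a): return np.array([[np.cos(a),-np.sin(a),0],[np.sin(a),np.cos(a),0],[0,0,1]])
E
python3 - <<'E'
import pickle
from h import *
from scipy.optimize import least_squares
d=pickle.load(open('c0.pkl','rb'));T,S=d['top'],d['scene']
zt=lambda u,v:(265+u/3.4-.35,85+v/3.4-.35)
zs=lambda u,v:(280+(u-409)/2.4375-.3,150+v/2.4375-.3)
def model(p):
    x,y,a,f,q=p
    g=lambda X:np.array([x,y,0])+rz(a)@np.array(X,float)
    dd=lambda X:g(np.array([hx,.125,0])+rz(-q)@np.array(X,float))
    hx=-.135
    t=[g([.17,.128,.15]),g([.17,-.128,.15]),g([-.13,-.128,.15]),g([f,.035,.056]),g([f,-.035,.056]),g([f+.16,.035,.056]),g([f+.16,-.035,.056]),dd([0,-.25,.148])]
    s=[dd([0,-.25,.148]),g([-.13,-.128,.15]),g([.17,-.128,.15]),g([.17,.128,.15])]
    return np.r_[proj(T,t),proj(S,s)]
m=np.array([zt(99,43),zt(348,92),zt(294,370),zt(132,388),zt(196,398),zt(163,240),zt(224,250),zt(166,552),zs(432,27),zs(478,122),zs(649,245),zs(785,146)])
r=least_squares(lambda p:(model(p)-m).ravel(),[.65,0,-.17,-.17,.87],loss='soft_l1')
print(r.x,np.round(model(r.x)-m,1).tolist())
for z in[(175,332),(165,378),(168,355)]: print(ray(T,zt(*z),.113))
for n,z,h in[('canister',(414,211),.085),('bur',(415,252),.028),('pan',(182,208),.018),('hinge',zt(44,338),.15),('door',zt(166,552),.148),('doormid',zt(105,445),.148)]:print(n,ray(T,z,h))
x,y,a,f,q=r.x
print('knob',np.array([x,y,0])+rz(a)@[f+.035,0,.101])
E
```

```text
[ 0.77594799 -0.05902191 -0.16914463 -0.16158197  0.85836774] [[0.3, -1.6], [0.5, -2.4], [0.3, 1.3], [-0.6, -0.5], [-0.1, 0.3], [-1.0, -0.4], [0.2, 0.3], [0.4, 0.1], [-0.6, -1.0], [-1.5, -1.9], [0.5, 0.2], [0.3, -0.5]]
[ 0.67172281 -0.04384662  0.113     ]
[ 0.62469682 -0.03493556  0.113     ]
[ 0.64812017 -0.03736932  0.113     ]
canister [ 0.5834014  -0.38444762  0.085     ]
bur [ 0.44339982 -0.39894524  0.028     ]
pan [0.58202968 0.44049594 0.018     ]
hinge [0.65681563 0.08441465 0.15      ]
door [ 0.45011251 -0.04091849  0.148     ]
doormid [0.55269979 0.02128987 0.148     ]
knob [ 0.65117246 -0.0377132   0.101     ]
```

The fit agrees to within 2.5 px:
- **Grinder yaw:** about -0.169 rad.
- **Knob:** at (0.65, -0.037). The direct ray at z 0.113 gives (0.648, -0.037).
- **Door:** opening about 0.86 rad.

I'll move above the knob with the closing line across the slide.

play_rows(series=[[1,[0.029,-0.0396,0],[0,0,0.0043]],[1,[0.029,-0.0396,0],[0,0,0.0043]],[1,[0.029,-0.0396,0],[0,0,0.0043]],[1,[0.029,-0.0396,0],[0,0,0.0043]],[1,[0.029,-0.0396,0],[0,0,0.0043]],[1,[0.029,-0.0396,0],[0,0,0.0043]],[1,[0.029,-0.0396,0],[0,0,0.0043]],[1,[0.029,-0.0396,0],[0,0,0.0043]],[1,[0.029,-0.0396,0],[0,0,0.0043]],[1,[0.029,-0.0396,0],[0,0,0.0043]],[1,[0.029,-0.0396,0],[0,0,0.0043]],[1,[0.029,-0.0396,0],[0,0,0.0043]],[1,[0.029,-0.0396,0],[0,0,0.0043]],[1,[0.029,-0.0396,0],[0,0,0.0043]],[1,[0.029,-0.0396,0],[0,0,0.0043]],[1,[0.029,-0.0396,0],[0,0,0.0043]],[1,[0.029,-0.0396,0],[0,0,0.0043]],[1,[0.029,-0.0396,0],[0,0,0.0043]],[1,[0.029,-0.0396,0],[0,0,0.0043]],[1,[0.029,-0.0396,0],[0,0,0.0043]]], squeeze=60)

```text
time_s: 1.77
ee_pos: [0.6522, -0.0388, 0.2308]
orientation: [0.084, 0.996, 0.0, -0.0]
force: [0.5, 0.4, 0.9]
width: 1.002
grasp_force: 0.0
```

play_rows(series=[[1,[0,0,0],[0,0,0]],[1,[0,0,0],[0,0,0]]])

```text
time_s: 1.93
ee_pos: [0.6516, -0.041, 0.2298]
orientation: [0.087, 0.996, -0.001, -0.001]
force: [0.2, 0.2, -0.6]
width: 0.999
grasp_force: 0.0
```

```bash
python3 - <<'E'
from rig import arm
import cv2,pickle
from scipy.spatial.transform import Rotation as Q
o=arm.observe();print(o['time_s'],o['ee_pos'],o['joint_pos'],o['force'])
print(Q.from_quat(o['orientation']).as_matrix().round(3))
c=arm.capture('wrist');pickle.dump(c,open('w.pkl','wb'));cv2.imwrite('pics/w1.png',c['img'][:,:,::-1])
E
```

```text
1.9333 [ 0.65159598 -0.04100836  0.22977274] [-0.30647018  0.47507361  0.47921886  1.30001705 -0.21264963  1.41891203
  1.55542206] [ 0.21182125  0.24925697 -0.60784504]
[[-0.985  0.174 -0.002]
 [ 0.174  0.985 -0.002]
 [ 0.002 -0.002 -1.   ]]
```

View pics/w1.png

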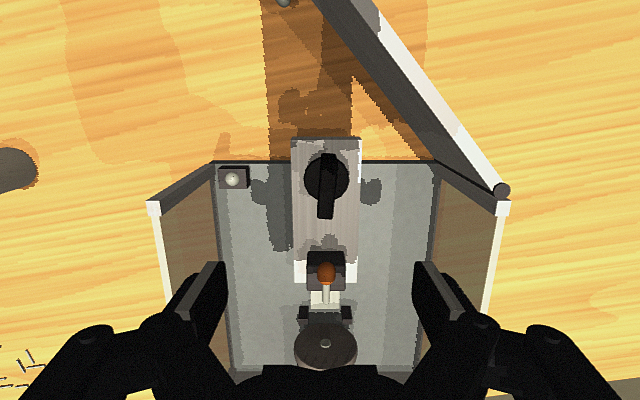

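The wrist view shows the knob hub centred at about (327,176), the bar in line with the slide, and the carriage running from (290,140) to (362,260). The fingers straddle its line.

```bash
python3 - <<'E'
import pickle
from h import *
c=pickle.load(open('w.pkl','rb'))
for n,uv,z in[('hub',(327,176),.077),('hubL',(304,178),.077),('hubR',(350,178),.077),('cfl',(290,140),.056),('cfr',(362,140),.056),('barnear',(325,218),.113),('barfar',(328,153),.113),('hingewall',(505,205),.15),('rwall',(152,205),.15),('doorfree',(320,0),.148)]: print(n,ray(c,uv,z).round(4))
E
```

```text
hub [ 0.6474 -0.0327  0.077 ]
hubL [ 0.6456 -0.0544  0.077 ]
hubR [ 0.653  -0.0117  0.077 ]
cfl [ 0.611  -0.0627  0.056 ]
cfr [0.623  0.0062 0.056 ]
barnear [ 0.6748 -0.0398  0.113 ]
barfar [ 0.6196 -0.028   0.113 ]
hingewall [0.6726 0.093  0.15  ]
rwall [ 0.6286 -0.1606  0.15  ]
doorfree [ 0.5203 -0.0172  0.148 ]
```

play_rows(series=[[1,[-0.0045,0.0075,-0.02],[0,0,0]],[1,[0,0,-0.03],[0,0,0]],[1,[0,0,-0.03],[0,0,0]],[1,[0,0,-0.03],[0,0,0]],[1,[0,0,-0.03],[0,0,0]],[1,[0,0,-0.02],[0,0,0]],[1,[0,0,-0.015],[0,0,0]],[1,[0,0,-0.007],[0,0,0]],[1,[0,0,0],[0,0,0]],[1,[0,0,0],[0,0,0]]])

```text
time_s: 2.82
ee_pos: [0.6483, -0.0308, 0.0865]
orientation: [0.084, 0.996, 0.0, 0.0]
force: [0.8, -0.4, 0.2]
width: 1.002
grasp_force: 0.0
```

play_rows(series=[[0,[0,0,0],[0,0,0]],[0,[0,0,0],[0,0,0]],[0,[0,0,0],[0,0,0]],[0,[0,0,0],[0,0,0]],[0,[0,0,0],[0,0,0]],[0,[0,0,0],[0,0,0]],[0,[0,0,0],[0,0,0]],[0,[0,0,0],[0,0,0]]], squeeze=60)

```text
time_s: 3.48
ee_pos: [0.648, -0.0341, 0.0864]
orientation: [0.086, 0.996, -0.001, 0.0]
force: [-1.7, -5.7, 3.0]
width: 0.149
grasp_force: 60.1
```

play_rows(series=[[0,[0.006,-0.001,0],[0,0,0]],[0,[0.006,-0.001,0],[0,0,0]],[0,[0.006,-0.001,0],[0,0,0]],[0,[0.006,-0.001,0],[0,0,0]],[0,[0.006,-0.001,0],[0,0,0]],[0,[0,0,0],[0,0,0]]])

```text
time_s: 3.98
ee_pos: [0.6726, -0.0384, 0.0864]
orientation: [0.086, 0.996, -0.001, 0.001]
force: [1.0, -6.3, 2.7]
width: 0.152
grasp_force: 60.0
```

play_rows(series=[[0,[0.004,-0.001,0],[0,0,0]],[0,[0.004,-0.001,0],[0,0,0]],[0,[0.004,-0.001,0],[0,0,0]],[0,[0.004,-0.001,0],[0,0,0]],[0,[0,0,0],[0,0,0]]])

```text
time_s: 4.4
ee_pos: [0.6853, -0.0407, 0.0864]
orientation: [0.086, 0.996, -0.001, 0.001]
force: [-0.1, -4.8, 4.2]
width: 0.153
grasp_force: 60.1
```

play_rows(series=[[0,[0.004,-0.001,0],[0,0,0]],[0,[0.004,-0.001,0],[0,0,0]],[0,[0.004,-0.001,0],[0,0,0]],[0,[0,0,0],[0,0,0]]])

```text
time_s: 4.73
ee_pos: [0.6949, -0.0424, 0.0864]
orientation: [0.085, 0.996, -0.001, 0.001]
force: [-0.2, -3.4, 4.7]
width: 0.151
grasp_force: 60.1
```

play_rows(series=[[0,[0.004,-0.001,0],[0,0,0]],[0,[0.004,-0.001,0],[0,0,0]],[0,[0.004,-0.001,0],[0,0,0]],[0,[0,0,0],[0,0,0]]])

```text
time_s: 5.07
ee_pos: [0.7035, -0.0439, 0.0864]
orientation: [0.085, 0.996, -0.0, -0.001]
force: [-6.2, -1.7, 9.3]
width: 0.153
grasp_force: 60.7
```

play_rows(series=[[0,[0.003,-0.0005,0],[0,0,0]],[0,[0.002,-0.0005,0],[0,0,0]],[0,[0,0,0],[0,0,0]],[0,[0,0,0],[0,0,0]]])

```text
time_s: 5.4
ee_pos: [0.7039, -0.044, 0.0863]
orientation: [0.085, 0.996, 0.0, -0.004]
force: [-23.5, 0.3, 20.0]
width: 0.152
grasp_force: 62.4
```

play_rows(series=[[0,[-0.002,0,0],[0,0,0]],[0,[0,0,0],[0,0,-0.04]],[0,[0,0,0],[0,0,-0.04]],[0,[0,0,0],[0,0,-0.04]],[0,[0,0,0],[0,0,-0.04]],[0,[0,0,0],[0,0,-0.04]],[0,[0,0,0],[0,0,-0.04]],[0,[0,0,0],[0,0,-0.04]],[0,[0,0,0],[0,0,-0.04]],[0,[0,0,0],[0,0,-0.04]],[0,[0,0,0],[0,0,-0.04]],[0,[0,0,0],[0,0,0]]])

```text
time_s: 6.4
ee_pos: [0.7043, -0.0431, 0.0863]
orientation: [0.39, 0.921, 0.0, -0.002]
force: [-14.7, 0.7, 14.1]
width: 0.154
grasp_force: 61.6
```

```bash
cat >s.py <<'E'
from rig import arm
import numpy as np
from scipy.spatial.transform import Rotation as Q
o=arm.observe();M=Q.from_quat(o['orientation']).as_matrix()
print(o['time_s'],o['ee_pos'].round(4) if hasattr(o['ee_pos'],'round') else o['ee_pos'],np.round(o['joint_pos'],2),np.round(o['force'],1),np.round(o['wrist_torque'],2),'yang',np.degrees(np.arctan2(M[1,1],M[0,1])),'z',M[:,2].round(3))
E
python3 s.py
```

```text
6.4 [ 0.7043 -0.0431  0.0863] [-0.33  0.71  0.56  1.31 -0.38  1.23  1.02] [-14.7   0.7  14.1] [ 0.25  3.   -0.11] yang 44.07701254088408 z [-0.004  0.002 -1.   ]
```

play_rows(series=[[0,[0,0,0],[0,0,-0.04]],[0,[0,0,0],[0,0,-0.04]],[0,[0,0,0],[0,0,-0.04]],[0,[0,0,0],[0,0,-0.04]],[0,[0,0,0],[0,0,-0.04]],[0,[0,0,0],[0,0,-0.04]],[0,[0,0,0],[0,0,-0.04]],[0,[0,0,0],[0,0,-0.04]],[0,[0,0,0],[0,0,-0.04]],[0,[0,0,0],[0,0,-0.04]],[0,[0,0,0],[0,0,0]]])

```text
time_s: 7.32
ee_pos: [0.7053, -0.0426, 0.0864]
orientation: [0.655, 0.755, 0.0, -0.002]
force: [-10.6, 1.2, 11.6]
width: 0.152
grasp_force: 61.2
```

play_rows(series=[[0,[0,0,0],[0,0,-0.025]],[0,[0,0,0],[0,0,-0.025]],[0,[0,0,0],[0,0,-0.025]],[0,[0,0,0],[0,0,0]],[0,[0,0,0],[0,0,0]]])

```text
time_s: 7.73
ee_pos: [0.7054, -0.0427, 0.0864]
orientation: [0.697, 0.717, 0.0, -0.002]
force: [-9.6, 2.0, 11.2]
width: 0.155
grasp_force: 61.1
```

```bash
python3 s.py
```

```text
7.7333 [ 0.7054 -0.0427  0.0864] [-0.41  0.75  0.72  1.31 -0.5   1.26  0.35] [-9.6  2.  11.2] [ 0.37  1.93 -0.07] yang 1.5796466714079618 z [-0.002  0.002 -1.   ]
```

play_rows(series=[[0,[0,0,0],[0,0,-0.02]],[0,[0,0,0],[0,0,-0.02]],[0,[0,0,0],[0,0,0]],[0,[0,0,0],[0,0,0]],[0,[0,0,0],[0,0,0]]])

```text
time_s: 8.15
ee_pos: [0.7055, -0.0427, 0.0864]
orientation: [0.719, 0.695, -0.0, -0.001]
force: [-9.5, 1.8, 10.6]
width: 0.153
grasp_force: 62.0
```

```bash
python3 s.py
```

```text
8.15 [ 0.7055 -0.0427  0.0864] [-0.42  0.76  0.73  1.32 -0.51  1.26  0.3 ] [-9.5  1.8 10.6] [0.16 1.91 0.88] yang -1.9239956041239303 z [-0.002  0.002 -1.   ]
```

play_rows(series=[[0,[-0.0015,0,0],[0,0,0]],[0.5,[0,0,0],[0,0,0]],[0.5,[0,0,0],[0,0,0]],[0.5,[0,0,0],[0,0,0]],[0.5,[0,0,0],[0,0,0]],[0.5,[0,0,0.015],[0,0,0]],[0.5,[0,0,0.03],[0,0,0]],[0.5,[0,0,0.04],[0,0,0]],[0.5,[0,0,0.04],[0,0,0]],[0.5,[0,0,0.04],[0,0,0]],[0.5,[0,0,0.04],[0,0,0]],[0.5,[0,0,0],[0,0,0]]])

```text
time_s: 9.15
ee_pos: [0.7072, -0.0454, 0.2587]
orientation: [0.72, 0.694, 0.003, 0.004]
force: [0.7, 0.1, 1.0]
width: 0.5
grasp_force: 0.0
```

```bash
python3 s.py; python3 - <<'E'
from rig import arm
import cv2,pickle
d={}
for n in('top','scene','wrist'): d[n]=arm.capture(n)
pickle.dump(d,open('c1.pkl','wb'));
import numpy as np
b=cv2.resize(d['scene']['img'][150:285,280:440,::-1],(390,329),interpolation=cv2.INTER_CUBIC)
a=cv2.resize(d['wrist']['img'][:,:,::-1],(409,256),interpolation=cv2.INTER_AREA)
t=cv2.resize(d['top']['img'][85:260,265:385,::-1],None,fx=2.2,fy=2.2,interpolation=cv2.INTER_CUBIC)
o=np.zeros((600,800,3),np.uint8);o[:256,:409]=a;o[:329,409:799]=b;o[258:258+342,:t.shape[1]]=t[:342];cv2.imwrite('pics/z1.png',o)
E
```

```text
9.15 [ 0.7072 -0.0454  0.2587] [-0.4   0.66  0.79  1.08 -0.45  1.56  0.24] [0.7 0.1 1. ] [-0.07 -0.04  0.02] yang -2.071830237114302 z [ 0.011 -0.001 -1.   ]
```

View pics/z1.png

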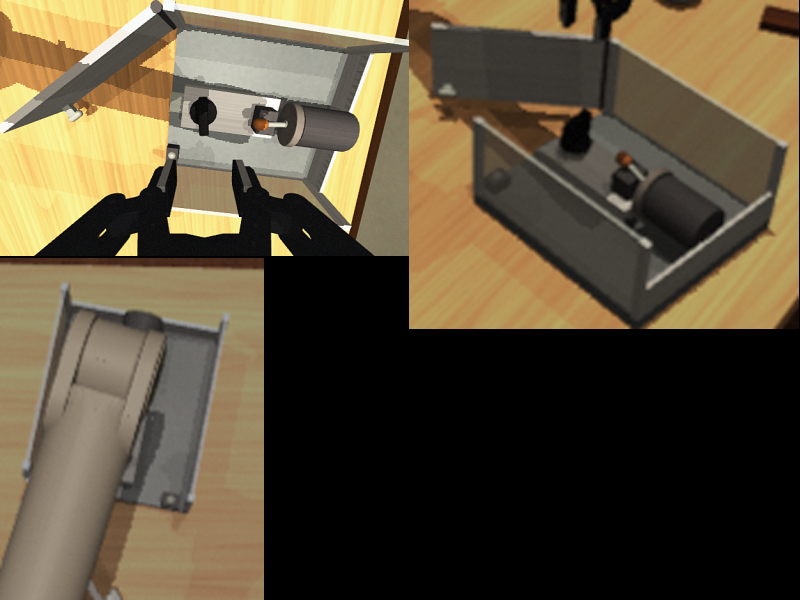

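The picture shows the carriage fully inside, the knob bar across the slide (wrist tile (205,115)) and the door still open. Next I'll go over to the door's outer face with the gripper closed.

play_rows(series=[[0,[-0.0309,0.0094,0],[0,0,0.0367]],[0,[-0.0309,0.0094,0],[0,0,0.0367]],[0,[-0.0309,0.0094,0],[0,0,0.0367]],[0,[-0.0309,0.0094,0],[0,0,0.0367]],[0,[-0.0309,0.0094,0],[0,0,0.0367]],[0,[-0.0309,0.0094,0],[0,0,0.0367]],[0,[-0.0309,0.0094,0],[0,0,0.0367]],[0,[-0.0309,0.0094,0],[0,0,0.0367]],[0,[-0.0309,0.0094,0],[0,0,0.0367]],[0,[-0.0309,0.0094,0],[0,0,0.0367]],[0,[0,0,0],[0,0,0]],[0,[0,0,0],[0,0,0]]])

```text
time_s: 10.3
ee_pos: [0.4565, 0.0319, 0.2491]
orientation: [0.492, 0.871, 0.0, -0.001]
force: [0.6, 0.1, 0.6]
width: 0.003
grasp_force: 0.0
```

```bash
python3 s.py; python3 - <<'E'
from rig import arm
import cv2,pickle
c=arm.capture('wrist');pickle.dump(c,open('w2.pkl','wb'));cv2.imwrite('pics/w2.png',c['img'][:,:,::-1])
E
```

```text
10.3 [0.4565 0.0319 0.2491] [-0.86 -0.02  0.73  1.8   0.01  1.36  0.4 ] [0.6 0.1 0.6] [-0.02 -0.05 -0.02] yang 31.093738546975658 z [-0.001  0.002 -1.   ]
```

View pics/w2.png

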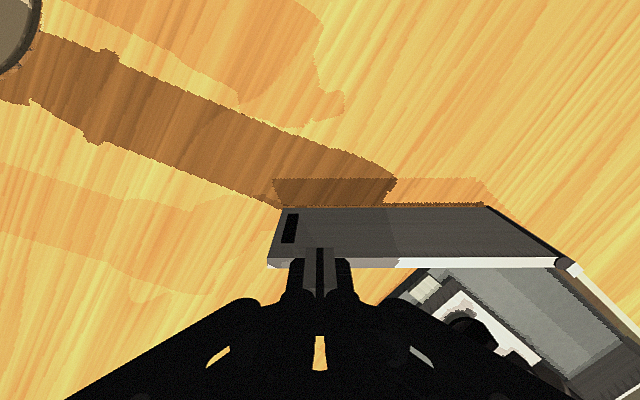

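The wrist view shows the door's outer face, its top edge running from (270,259) at the free end to (560,258) at the hinge. That is parallel to the closing line, with the fingers on the outer side.

```bash
python3 - <<'E'
import pickle
from h import *
c=pickle.load(open('w2.pkl','rb'))
A=ray(c,(269,259),.148);B=ray(c,(558,257),.148);print(A,B,np.linalg.norm(B-A),np.degrees(np.arctan2(*(B-A)[[1,0]])))
print(proj(c,[.4565,.0319,.2491]))
u=(B-A)[:2]/np.linalg.norm(B-A);n=np.array([-u[1],u[0]])
p=np.array([.4565,.0319])-A[:2];print('along',p@u,'off',p@n)
E
```

```text
[ 0.44848553 -0.03491306  0.148     ] [0.65640923 0.09315998 0.148     ] 0.2442027154002839 31.631478105368885
[[317.01892454 263.51101108]]
along 0.04186418664137857 off 0.05268402046722783
```

play_rows(series=[[0,[0,0,-0.03],[0,0,0]],[0,[0,0,-0.03],[0,0,0]],[0,[0,0,-0.03],[0,0,0]],[0,[0,0,-0.03],[0,0,0]],[0,[0,0,-0.03],[0,0,0]],[0,[0,0,-0.014],[0,0,0]],[0,[0,0,0],[0,0,0]],[0,[0,0,0],[0,0,0]]])

```text
time_s: 11.02
ee_pos: [0.458, 0.0301, 0.1179]
orientation: [0.493, 0.87, -0.001, -0.0]
force: [0.7, -0.7, 0.4]
width: -0.001
grasp_force: 0.0
```

```bash
python3 s.py; python3 - <<'E'
from rig import arm
from h import *
H=np.array([.659,.088]);p0=np.array(arm.observe()['ee_pos'])[:2]
def tcp(q):
    a=np.radians(80.3)-q; u=-np.array([np.cos(a),np.sin(a)]); n=np.array([-np.sin(a),np.cos(a)])
    return H+.205*u+.016*n
print('to contact',((tcp(.86)-p0)/.8).round(4))
qs=np.linspace(.86,.10,16);P=np.array([tcp(q) for q in qs]);print((np.diff(P,axis=0)/.8).round(4).tolist(),P[-1],(qs[0]-qs[1])/1.5708)
E
```

```text
11.0167 [0.458  0.0301 0.1179] [-0.82  0.14  0.74  1.99 -0.11  1.06  0.51] [ 0.7 -0.7  0.4] [ 0.04  0.03 -0.05] yang 30.86643192111943 z [-0.002 -0.002 -1.   ]
to contact [ 0.0214 -0.0425]
[[0.0061, -0.0115], [0.0067, -0.0112], [0.0072, -0.0108], [0.0078, -0.0104], [0.0083, -0.01], [0.0088, -0.0096], [0.0093, -0.0091], [0.0097, -0.0087], [0.0102, -0.0082], [0.0106, -0.0076], [0.0109, -0.0071], [0.0113, -0.0065], [0.0116, -0.0059], [0.0119, -0.0053], [0.0121, -0.0047]] [ 0.58903564 -0.10535457] 0.03225532637297342
```

play_rows(series=[[0,[0.008,-0.016,0],[0,0,0]],[0,[0.007,-0.014,0],[0,0,0]],[0,[0.006,-0.012,0],[0,0,0]],[0,[0.006,-0.0115,0],[0,0,0.032]],[0,[0.0067,-0.011,0],[0,0,0.032]],[0,[0.0072,-0.011,0],[0,0,0.032]],[0,[0.0078,-0.0104,0],[0,0,0.032]],[0,[0.0083,-0.01,0],[0,0,0.032]],[0,[0,0,0],[0,0,0]]])

```text
time_s: 11.77
ee_pos: [0.5055, -0.0478, 0.1199]
orientation: [0.38, 0.925, -0.0, 0.001]
force: [0.7, -1.2, 0.8]
width: 0.0
grasp_force: 0.0
```

play_rows(series=[[0,[0.0088,-0.0096,0],[0,0,0.032]],[0,[0.0093,-0.009,0],[0,0,0.032]],[0,[0.0097,-0.0087,0],[0,0,0.032]],[0,[0.01,-0.008,0],[0,0,0.032]],[0,[0.0106,-0.0076,0],[0,0,0.032]],[0,[0.011,-0.007,0],[0,0,0.032]],[0,[0.0113,-0.0065,0],[0,0,0.032]],[0,[0.0116,-0.006,0],[0,0,0.032]],[0,[0.012,-0.0053,0],[0,0,0.032]],[0,[0.012,-0.0047,0],[0,0,0.032]],[0,[0,0,0],[0,0,0]],[0,[0,0,0],[0,0,0]]])

```text
time_s: 12.77
ee_pos: [0.5888, -0.1036, 0.1189]
orientation: [0.139, 0.99, -0.0, 0.0]
force: [-0.5, 0.2, 0.3]
width: -0.002
grasp_force: 0.0
```

```bash
python3 s.py; python3 - <<'E'
from rig import arm
import cv2
c=arm.capture('wrist');cv2.imwrite('pics/w3.png',c['img'][:,:,::-1])
E
```

```text
12.7667 [ 0.5888 -0.1036  0.1189] [-0.36  0.46  0.63  1.62 -0.29  1.16  1.64] [-0.5  0.2  0.3] [-0.01  0.04 -0.02] yang 73.9902208501177 z [ 0. -0. -1.]
```

View pics/w3.png

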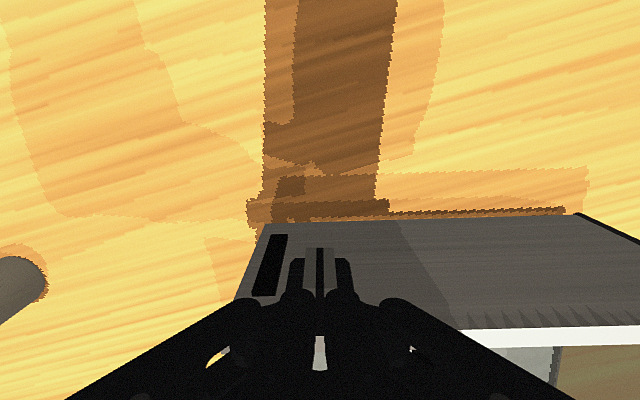

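The view shows the door moved almost shut, with the fingers on its outer face near the free end (260–350, 250–300). I'll push it through the catch.

play_rows(series=[[0,[0.006,-0.001,0],[0,0,0.013]],[0,[0.006,-0.001,0],[0,0,0.013]],[0,[0.006,-0.001,0],[0,0,0.013]],[0,[0.005,-0.001,0],[0,0,0.013]],[0,[0.004,-0.0007,0],[0,0,0.012]],[0,[0,0,0],[0,0,0]]])

```text
time_s: 13.32
ee_pos: [0.6098, -0.1073, 0.1183]
orientation: [0.087, 0.996, 0.0, -0.001]
force: [-6.4, 0.6, 3.0]
width: -0.001
grasp_force: 2.5
```

play_rows(series=[[0,[0.003,-0.0005,0],[0,0,0]],[0,[0.003,-0.0005,0],[0,0,0]],[0,[0,0,0],[0,0,0]],[0,[0,0,0],[0,0,0]]])

```text
time_s: 13.65
ee_pos: [0.61, -0.1073, 0.1182]
orientation: [0.088, 0.996, 0.001, -0.006]
force: [-27.7, 6.5, 19.6]
width: -0.002
grasp_force: 14.5
```

play_rows(series=[[0,[-0.006,0.001,0],[0,0,0]],[0,[-0.01,0.0017,0],[0,0,0]],[0,[-0.02,0.0034,0],[0,0,0]],[0,[-0.03,0.005,0],[0,0,0]],[0,[-0.03,0.005,0],[0,0,0]],[0,[0,0,0.04],[0,0,0]],[0,[0,0,0.05],[0,0,0]],[0,[0,0,0.05],[0,0,0]],[0,[0,0.045,0.03],[0,0,0]],[0,[0,0.045,0],[0,0,0]],[0,[0,0.045,0],[0,0,0]],[0,[0,0.045,0],[0,0,0]],[0,[0,0.045,0],[0,0,0]],[0,[0,0.045,0],[0,0,0]],[0,[0,0.045,0],[0,0,0]],[0,[0,0.045,0],[0,0,0]],[0,[0,0,0],[0,0,0]]])

```text
time_s: 15.07
ee_pos: [0.5363, 0.2014, 0.2527]
orientation: [0.082, 0.997, 0.002, -0.001]
force: [-0.5, 1.2, -0.9]
width: 0.003
grasp_force: 0.0
```

```bash
python3 s.py; python3 - <<'E'
from rig import arm
import cv2,numpy as np
T=arm.capture('top')['img'];S=arm.capture('scene')['img']
a=cv2.resize(T[85:260,265:385,::-1],None,fx=3.4,fy=3.4,interpolation=cv2.INTER_CUBIC);b=cv2.resize(S[150:285,280:440,::-1],(390,329),interpolation=cv2.INTER_CUBIC)
o=np.zeros((600,800,3),np.uint8);o[:a.shape[0],:a.shape[1]]=a;o[:329,409:799]=b
o[335:585,409:799]=cv2.resize(T[:,:,::-1],(390,250),interpolation=cv2.INTER_AREA);cv2.imwrite('pics/z2.png',o)
E
```

```text
15.0667 [0.5363 0.2014 0.2527] [-0.8   0.27  0.49  1.5  -0.13  1.4   1.1 ] [-0.5  1.2 -0.9] [ 0.05  0.03 -0.01] yang 80.63403537134836 z [-0.001  0.003 -1.   ]
```

View pics/z2.png

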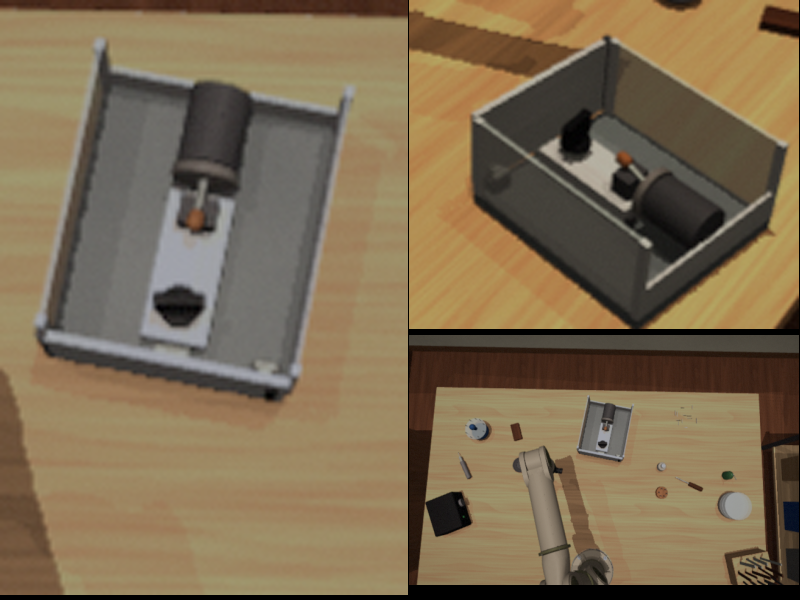

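The final view shows the door flush across the front from (45,335) to (295,382), the carriage back with the bar across it at (180,305), and the canister, bur stand and driver where they were. The dish is hidden under the arm, which stayed well above it (z 0.25).

```bash
python3 -c "
from rig import arm
print(arm.sign_off())"
```

```text
the job is handed in; nothing more can be done
None
```

I handed the job in at about 15 s: carriage against the rear stops, knob turned clockwise to its end stop, door shut and flush, arm clear of everything. The sign-off gave no verdict, so this rests on the contact forces and the last pictures.

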